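# Hook up the proofing press's return spring

### The job

The return spring of the small proofing press has come off. Take the T-handled spring puller from the tool block, put its pin down into the round eye at the spring's loose end, and with it stretch the spring so that its hook catches on the headed anchor post. Leave the spring hooked on the post, and put the puller back upright in the hole it came from.

Things in the scene. Friction and masses are not known exactly. Their poses are not given: they have to be found in the camera images.
- puller_grip (a point): Centre of the black crossbar (74 x 20 x 20 mm, x along it, z up) of the T-handled spring puller, 140 g, loose, upright in a block 66 mm high with 29 mm holes 80 mm apart; round- and ball-handled tools beside it rise 33 mm higher at most. On its axis below: collar (40 mm wide, top 28 mm, underside 34 mm down, rests on the block), then an 8 mm shank with 10 mm ball tip 90 mm down.
- spring_eye (a point): Centre of the flat wire eye (30 mm inside, wire 6 mm thick, centre 30 mm above the table, 18 mm above the base plate) at the spring's loose end. x points outward along the spring, z up. The end stays level: it swings about the spring's fixed pin and pulls out along x (70 N/m). Eye to pin: 140 mm relaxed, 176 mm hooked, 240 mm at most. Hooked, the post stands at x = -26 mm, y = 0 here.
- hook_mouth (a point): Middle of the 26 mm wide mouth of the spring's hook, 49 mm on the pin's side of the eye's centre; axes as for the eye. The mouth is open only to its -y side; a wire closes its +y side. Bring this point on to the post (+-6 mm along x), the post passing in from the -y side; then let the spring draw back 23 mm, until the hook's 18 mm wide bend catches the post.
- anchor_post (a point): Fixed, headed anchor post (10 mm thick, head 16 mm, top 47 mm above the table) on the press's grey base plate; this point is on its axis at the wire's height. y points to the spring's fixed pin, 150 mm away; x away from the robot; z up. At the start the relaxed spring is swung 20 to 40 degrees to the +x side of the line pin to post: stretch it, then swing it towards -x.
Things that resemble listed ones, but are neither listed nor needed, are in the scene too. What is shaped like the part that bears puller_grip but turquoise is not meant.

How it is judged:
By the outcome, as a careful person would: the job done as asked, in the order asked, and still so for the second after the job is handed in, with the robot touching nothing.
It also fails if it takes over 56 s, if anything falls off the work surface, if the arm or the gripper's body presses on something with over 40 N, if the wrist force passes 120 N, or if a joint passes its speed limit or range.

### The arm

A 6-joint arm with a two-finger parallel gripper is mounted at the origin on the work surface. World frame = base frame: x ahead of the robot, y to its left, z up, the work surface at z = 0. Lengths are in m, angles in rad, forces in N, time in s.
With the tool pointing down it reaches from about 0.325 to 0.925 m from the base axis. Payload 3.1 kg.
Tool frame: the origin (TCP) lies between the finger pads; the fingertips stand 14 mm ahead of it and the grasp point (between the pads) lies 5 mm behind it; z points along the fingers, y is the line along which they close (so a half turn about z gives the same grasp; the last joint's range is limited). The gripper opens to 85 mm and grips with 20 to 120 N. Pads are 22 mm wide; open, the fingers measure 114 mm over their backs; the gripper's body (76 mm by 85 mm) begins 54 mm behind the grasp point. The pads swing forward as they close: fully open they stand 13 mm farther back than shut.
Start: joints at [-1.27, 0.217, 1.613, -0, 1.311, -0.112], TCP at [0.251, -0.573, 0.245] pointing down, gripper open.
Joint ranges: [-2.75, 2.75], [-0.78, 2.1], [0.31, 2.55], [-1.13, 4.27], [0.13, 2.63], [-2.58, 2.58]. Speed limits (rad/s): [2.79, 2.79, 3.14, 3.14, 3.14, 3.14].

### API

Orientations are given as a unit quaternion [x, y, z, w].
In Python, from plant import arm gives the robot as it stands. The module is installed in compiled form; this text tells all that it offers.
- The arm moves only by the shell command python3 -m jog 'ROWS' [FORCE]. ROWS is JSON, one flat list of numbers, 7 for each row, row after row: the turn, a rotation vector about the tool's x, y, z scaled (see below), then the shift along the tool's x, y, z scaled (see below), then the opening, from 0 (shut) to 1 (fully open). In form: [rx, ry, rz, tx, ty, tz, claw, rx, ry, rz, tx, ty, tz, claw, ...]. A call has 1 to 5 rows; each row is the pose to reach, as a shift and turn from the pose commanded when the call began, along the tool's axes at that moment; what a row does not reach only later rows make up. The controller multiplies each number of a shift by 1 m and each number of a turn by pi/2 rad. A row lasts 1/8 s, in which the tool goes at most 62.5 mm and 10.7 degrees, less where a joint would pass 70% of its speed; a pose out of reach is approached as far as the arm can. A call with a number of a shift or a turn outside -1 to 1 is refused whole. A call with a gripper value outside its range is refused whole. The fingers move at their own pace and stop on an object; FORCE is the grip in N (left out, the last holds). Time passes only in rows, so rows that repeat a pose let the fingers close. It gives the time, the measured TCP pose, the force, the opening and the grip force at its end, in the units of the state.
- arm.get_state(): the state, without advancing time (a new reading comes with each control period).
- arm.read_camera(name): name is "side" or "top"; returns a dict with "color" (420x560x3 uint8, red, green, blue), "mtx" (3x3 intrinsics, pixels), "k1" (the pictures are not rectified: a ray, as slopes to the right and down, at radius r is drawn at 1 + k1 r^2 times it, then the intrinsics apply), "pose" (4x4, takes a point from camera to world coordinates). Camera axes: x right, y down, z forward; pixel columns grow to the right and rows downward; lengths in m; the calibration is good to about 2 mm. A picture is of the moment at which its call begins. There is no depth.
- arm.job_done(): hands the job in; it is judged then, once.
The state is a dict: "time": time; "qpos": joint angles; "dq": joint speeds; "joint_torque": joint torques, N m; "eef_pos": TCP position; "eef_rot": TCP orientation; "force": force on the tool from outside, world axes, zero at the start; "moment": the same for the moment, N m; "opening": finger opening in m; "grip_force": force on a finger pad.
Only numpy, scipy, OpenCV 4.12 (cv2) and the standard library are available. Lean on these libraries where they do the work, as an engineer would, in place of code of your own. Each camera call takes 0.05 s, during which the arm holds its last target. There are 200 camera calls.

## Working session

There is one attempt and no reset: what is moved stays moved. The work goes in short steps, Python scripts to look and compute and a shell command to move; the robot and the scene stay as the last step left them, time stands still between calls to the robot, and variables do not carry over. Pictures are saved under pics/ and viewed, at most 13 in all, crops included, and the job is handed in when it is done.

```bash
mkdir -p pics; cat > h.py <<'E'
import numpy as np, cv2
from plant import arm
from scipy.spatial.transform import Rotation as R
def snap(n,f):
    c=arm.read_camera(n); cv2.imwrite(f,c["color"][:,:,::-1]); np.savez(n+".npz",mtx=c["mtx"],k1=c["k1"],pose=c["pose"]); return c
def ray(n,u,v):
    c=np.load(n+".npz"); M=c["mtx"];k=float(c["k1"])
    d=np.array([(u-M[0,2])/M[0,0],(v-M[1,2])/M[1,1]]); s=d.copy()
    for _ in range(30): s=d/(1+k*(s@s))
    P=c["pose"]; return P[:3,3],P[:3,:3]@np.array([s[0],s[1],1])
def onz(n,u,v,z):
    o,d=ray(n,u,v); return o+d*(z-o[2])/d[2]
def proj(n,p):
    c=np.load(n+".npz"); P=c["pose"];q=P[:3,:3].T@(np.array(p)-P[:3,3]); s=q[:2]/q[2]; s=s*(1+float(c["k1"])*(s@s)); M=c["mtx"]
    return np.array([M[0,0]*s[0]+M[0,2],M[1,1]*s[1]+M[1,2]])
def tri(a,b):
    (o1,d1),(o2,d2)=ray(*a),ray(*b); A=np.stack([d1,-d2],1); t=np.linalg.lstsq(A,o2-o1,rcond=None)[0]
    p,q=o1+d1*t[0],o2+d2*t[1]; return (p+q)/2,np.linalg.norm(p-q)
def crop(n,src,u,v,w,h,s,f):
    im=cv2.imread(src); c=im[v:v+h,u:u+w]; cv2.imwrite(f,cv2.resize(c,None,fx=s,fy=s,interpolation=cv2.INTER_CUBIC))
def toolshift(dw): # world shift -> tool axes
    s=arm.get_state(); return R.from_quat(s["eef_rot"]).inv().apply(dw)
E
python3 - <<'E'
from h import *
for n in("top","side"):
    c=snap(n,f"pics/{n}0.png"); print(n,c["k1"],c["mtx"].tolist(),c["pose"].round(3).tolist())
a=cv2.imread("pics/top0.png")
s=arm.get_state(); print(s)
E
```

```text
top -0.06462262564857597 [[382.7492583309839, 0.0, 278.23063589635376], [0.0, 382.7492583309839, 214.24431317821615], [0.0, 0.0, 1.0]] [[0.009, -0.99, 0.139, 0.431], [-1.0, -0.013, -0.026, 0.102], [0.028, -0.139, -0.99, 0.847], [0.0, 0.0, 0.0, 1.0]]
side -0.10306636594306215 [[434.66732282246613, 0.0, 282.45703123361886], [0.0, 434.66732282246613, 197.64646989156003], [0.0, 0.0, 1.0]] [[-0.978, -0.15, 0.147, 0.369], [-0.209, 0.627, -0.75, 0.783], [0.02, -0.765, -0.644, 0.695], [0.0, 0.0, 0.0, 1.0]]
{'time': 0.1, 'qpos': array([-1.27020659e+00,  2.17671900e-01,  1.61478232e+00,  2.31324073e-05,
        1.31129420e+00, -1.12188113e-01]), 'dq': array([ 0.00024229, -0.00241821, -0.00540259, -0.00069926, -0.00056472,
       -0.00099403]), 'joint_torque': array([-6.26507808e-04, -3.98072970e+01, -3.04971421e+01, -1.08480974e-04,
        4.23444144e-03, -1.19404697e-05]), 'eef_pos': array([ 0.25054606, -0.57181692,  0.24409853]), 'eef_rot': array([ 9.78777342e-01,  2.04923771e-01, -9.02609103e-05, -1.07415260e-03]), 'force': array([ 0.22128227, -0.0566113 ,  0.04329821]), 'moment': array([-0.02672476,  0.04313742,  0.01502056]), 'grip_force': 0.0, 'opening': 0.08510067282558488}
```

View pics/top0.png

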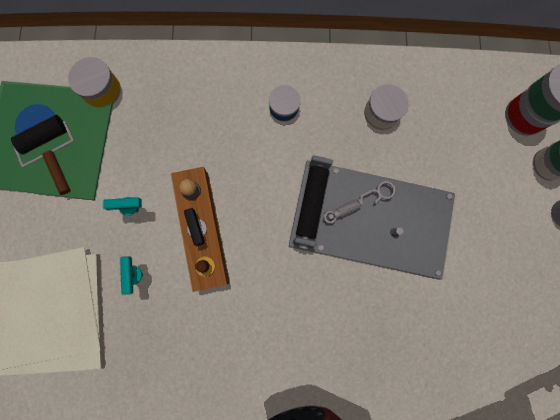

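View pics/side0.png

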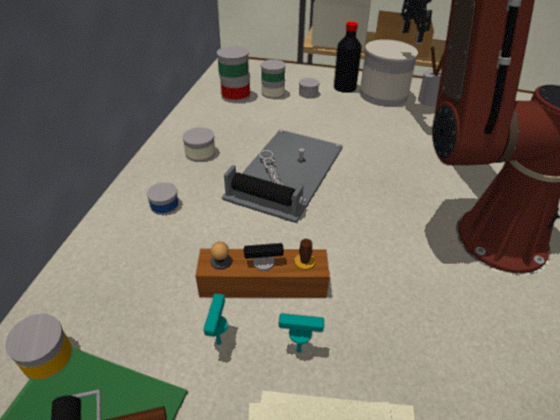

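Candidates for the puller: black T in the block (top 195,227; side 264,251), turquoise T's (top 122,206 and 128,275), ball tool (189,188), round tool (204,267), black roller (38,134). By the description it is the black crossbar in the block. The press has its eye at about (386,190), its post at (398,231) and its fixed pin at (330,216).

```bash
python3 - <<'E'
from h import *
a=cv2.imread("pics/top0.png");b=cv2.imread("pics/side0.png")
f=lambda im,u,v,w,h:cv2.resize(im[v:v+h,u:u+w],(400,300),interpolation=cv2.INTER_CUBIC)
o=np.vstack([np.hstack([f(a,150,192,100,75),f(a,315,170,100,75)]),np.hstack([f(b,215,225,100,75),f(b,245,135,80,60)])])
cv2.imwrite("pics/c1.png",o)
E
```

```text
(no output)
```

View pics/c1.png

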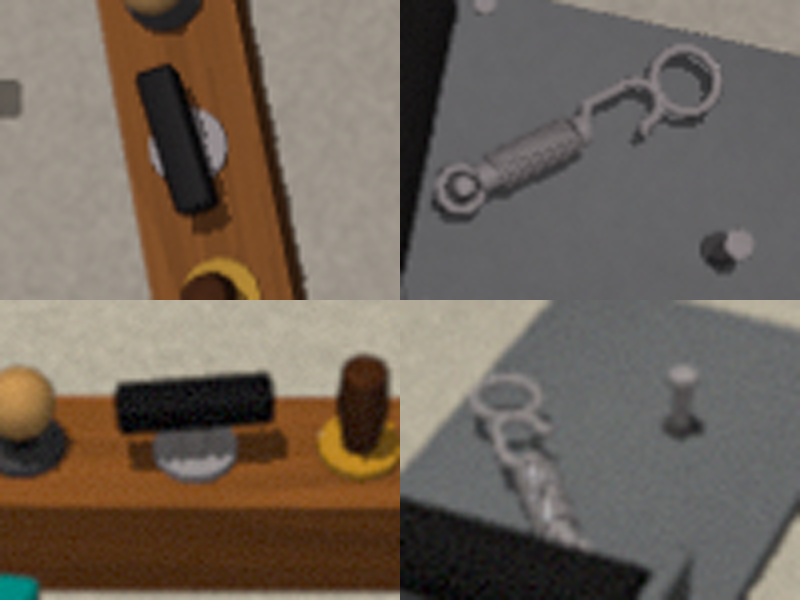

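The crop confirms the black T (top 194,227; side 264,251). The eye is at top (386.2,190) and side (266.4,154.4), the post head at top (399.7,231) and side (301.6,150), and the fixed pin at top (330.5,216.7). The hook mouth opens to the post's side.

```bash
python3 - <<'E'
from h import *
for nm,t,s,z in [("bar",(194.2,227),(263.7,250.7),.1),("eye",(386.2,190),(266.4,154.4),.03),("post",(399.7,231),(301.6,150),.047)]:
    print(nm,tri(("top",*t),("side",*s)),onz("top",*t,z),onz("side",*s,z))
print("pin",onz("top",330.5,216.7,.035))
# bar ends: top crop ends of top face
e1=onz("top",150+155/4,192+72/4,.11);e2=onz("top",150+197/4,192+210/4,.11); print("bar ends top",e1,e2,np.linalg.norm(e1-e2))
e1=onz("side",215+119/4,225+107/4,.1);e2=onz("side",215+271/4,225+100/4,.1); print("ends side",e1,e2,np.linalg.norm(e1-e2))
# collar
print("collar top",onz("top",150+189/4,192+147/4,.069))
E
```

```text
bar (array([0.50815064, 0.24624282, 0.09786156]), np.float64(0.0014001885181876915)) [0.50862735 0.24592735 0.1       ] [0.50694479 0.24816535 0.1       ]
eye (array([ 0.60213993, -0.15806636,  0.02963038]), np.float64(0.001971771926903083)) [ 0.60306118 -0.15787978  0.03      ] [ 0.60098914 -0.15743173  0.03      ]
post (array([ 0.51033037, -0.18019803,  0.04407138]), np.float64(0.0016904428854539726)) [ 0.51088231 -0.1791031   0.047     ] [ 0.50884776 -0.17586744  0.047     ]
pin [ 0.54134204 -0.03261746  0.035     ]
bar ends top [0.54062122 0.25590149 0.11      ] [0.47397183 0.23301116 0.11      ] 0.07047062433602218
ends side [0.5404148  0.25879664 0.1       ] [0.47288564 0.23834343 0.1       ] 0.07055864547275402
collar top [0.50835188 0.24556218 0.069     ]
```

```bash
cat >> h.py <<'E'
def go(x,y,z,yaw=None):
    s=arm.get_state(); r=R.from_quat(s["eef_rot"]); d=r.inv().apply(np.array([x,y,z])-s["eef_pos"])
    t=np.zeros(3)
    if yaw is not None:
        c,k=np.cos(np.radians(yaw)),np.sin(np.radians(yaw))
        T=R.from_matrix(np.array([[c,k,0],[k,-c,0],[0,0,-1]])); t=(r.inv()*T).as_rotvec()/(np.pi/2)
    print("t",round(s["time"],2),"turn",t.round(4),"shift",d.round(4),"pos",s["eef_pos"].round(4))
E
python3 -c "
from h import *
go(.508,.2465,.2,18)"
```

```text
t 0.1 turn [-0.0014 -0.0001  0.0628] shift [ 0.5641 -0.6462  0.0456] pos [ 0.2505 -0.5718  0.2441]
```

```bash
python3 -m jog '[0,0,0.063,0.564,-0.646,0.03,1,0,0,0.063,0.564,-0.646,0.03,1,0,0,0.063,0.564,-0.646,0.03,1,0,0,0.063,0.564,-0.646,0.03,1,0,0,0.063,0.564,-0.646,0.03,1]'; python3 -c "
from h import *
go(.508,.2465,.2,18)"
```

```text
time: 0.72
eef_pos: [0.3446, -0.2725, 0.2339]
eef_rot: [0.988, 0.156, 0.0, -0.0]
force: [1.1, -0.4, 0.2]
opening: 0.0853
grip_force: 0.0
t 0.72 turn [-0.0003 -0.0002 -0.0007] shift [ 0.3153 -0.4434  0.0342] pos [ 0.3446 -0.2725  0.2339]
```

```bash
python3 -m jog '[0,0,0,0.315,-0.443,0.034,1,0,0,0,0.315,-0.443,0.034,1,0,0,0,0.315,-0.443,0.034,1,0,0,0,0.315,-0.443,0.034,1,0,0,0,0.315,-0.443,0.034,1]'; python3 -c "
from h import *
go(.508,.2465,.2,18)"
```

```text
time: 1.35
eef_pos: [0.438, 0.025, 0.2147]
eef_rot: [0.988, 0.156, 0.0, 0.0]
force: [-0.0, -0.3, 0.1]
opening: 0.0854
grip_force: 0.0
t 1.35 turn [ 0.0003 -0.0003 -0.0001] shift [ 0.135  -0.1891  0.0146] pos [0.438  0.025  0.2147]
```

```bash
python3 -m jog '[0,0,0,0.135,-0.189,0.015,1,0,0,0,0.135,-0.189,0.015,1,0,0,0,0.135,-0.189,0.015,1,0,0,0,0.135,-0.189,0.015,1,0,0,0,0.135,-0.189,0.015,1]'; python3 -c "
from h import *
go(.508,.2465,.095,18)
snap('top','pics/t1.png');snap('side','pics/s1.png')
f=lambda p,u,v,w,h:cv2.resize(cv2.imread(p)[v:v+h,u:u+w],(400,300),interpolation=cv2.INTER_CUBIC)
cv2.imwrite('pics/c2.png',np.hstack([f('pics/t1.png',120,160,140,105),f('pics/s1.png',195,190,140,105)]))"
```

```text
time: 1.98
eef_pos: [0.5079, 0.2469, 0.1989]
eef_rot: [0.987, 0.158, -0.001, -0.0]
force: [-0.7, -0.8, 0.4]
opening: 0.0854
grip_force: 0.0
t 1.98 turn [-0.0003  0.0007  0.0024] shift [1.000e-04 5.000e-04 1.039e-01] pos [0.5079 0.2469 0.1989]
```

View pics/c2.png

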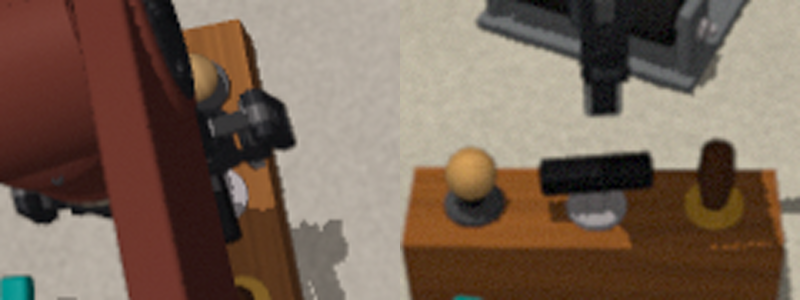

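The side view shows the fingers straight above the black bar (597,172 in the crop). Going down and closing.

```bash
python3 -m jog '[0,0,0.002,0,0,0.06,1,0,0,0.002,0,0,0.104,1,0,0,0.002,0,0,0.104,1,0,0,0.002,0,0,0.104,0,0,0,0.002,0,0,0.104,0]' 80; python3 -m jog '[0,0,0,0,0,0,0,0,0,0,0,0,0,0,0,0,0,0,0,0,0,0,0,0,0,0,0,0]' 80; python3 -c "
from h import *
go(.508,.2465,.095,18)"
```

```text
time: 2.7
eef_pos: [0.5103, 0.2447, 0.0989]
eef_rot: [0.988, 0.154, 0.003, -0.0]
force: [-0.3, -0.2, 0.1]
opening: 0.0515
grip_force: 0.0
time: 3.2
eef_pos: [0.5094, 0.245, 0.0977]
eef_rot: [0.988, 0.155, 0.002, -0.0]
force: [-0.3, -0.2, 6.2]
opening: 0.0188
grip_force: 79.2
t 3.2 turn [-0.     -0.0021 -0.0021] shift [-0.0009 -0.0019  0.0027] pos [0.5094 0.245  0.0977]
```

```bash
python3 -m jog '[0,0,0,0,0,-0.03,0,0,0,0,0,0,-0.08,0,0,0,0,0,0,-0.12,0,0,0,0,0,0,-0.12,0,0,0,0,0,0,-0.12,0]' 80; python3 -c "
from h import *
print(arm.get_state()['eef_rot'])
go(.61,-.17,.2,0)
snap('top','pics/t2.png');snap('side','pics/s2.png')
f=lambda p,u,v,w,h:cv2.resize(cv2.imread(p)[v:v+h,u:u+w],(400,300),interpolation=cv2.INTER_CUBIC)
cv2.imwrite('pics/c3.png',np.hstack([f('pics/t2.png',120,160,140,105),f('pics/s2.png',195,160,140,105)]))"
```

```text
time: 3.82
eef_pos: [0.5069, 0.2441, 0.2143]
eef_rot: [0.988, 0.155, -0.001, 0.0]
force: [-0.5, 0.6, -3.1]
opening: 0.0187
grip_force: 78.3
[ 9.87946966e-01  1.54786713e-01 -1.33916750e-03  2.71063190e-04]
t 3.83 turn [0.0003 0.0017 0.1979] shift [-0.0284  0.4257  0.0144] pos [0.5069 0.2441 0.2143]
```

View pics/c3.png

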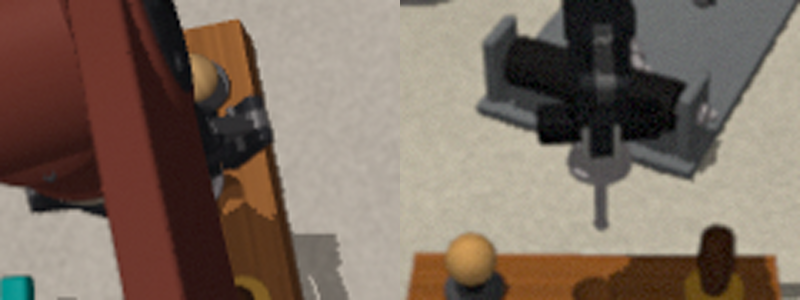

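The puller is held and upright, clear of the block; its tip is at side pixel (265.3,238.8).

```bash
python3 -c "
from h import *
s=arm.get_state();p=s['eef_pos'];r=R.from_quat(s['eef_rot']).as_matrix()
for L in (.085,.0875,.09): print(L,proj('side',p+r[:,2]*L))
print(r[:,2],onz('side',265.3,238.8,p[2]-.087))
"; python3 -m jog '[0,0,0.198,-0.028,0.426,0,0,0,0,0.198,-0.028,0.426,0,0,0,0,0.198,-0.028,0.426,0,0,0,0,0.198,-0.028,0.426,0,0,0,0,0.198,-0.028,0.426,0,0]' 80;python3 -c "
from h import *
go(.6021,-.158,.18,0)"
```

```text
0.085 [264.74947769 238.49362621]
0.0875 [264.76527185 239.45612294]
0.09 [264.78101845 240.41458335]
[-0.00487329 -0.00163498 -0.99998679] [0.50517686 0.24229973 0.12605597]
time: 4.55
eef_pos: [0.5828, -0.0605, 0.2135]
eef_rot: [1.0, -0.0, -0.002, -0.001]
force: [0.9, 0.1, -1.2]
opening: 0.0184
grip_force: 78.6
t 4.55 turn [-0.0007  0.0023 -0.0003] shift [0.0194 0.0976 0.0333] pos [ 0.5828 -0.0605  0.2135]
```

```bash
python3 -m jog '[0,0.002,0,0.019,0.098,0.02,0,0,0.002,0,0.019,0.098,0.05,0,0,0.002,0,0.019,0.098,0.06,0,0,0.002,0,0.019,0.098,0.06,0]' 80;python3 -c "
from h import *
go(.6021,-.158,.107,0)
s=arm.get_state();p=s['eef_pos'];r=R.from_quat(s['eef_rot']).as_matrix()
snap('top','pics/t3.png');snap('side','pics/s3.png')
print(proj('side',p+r[:,2]*.086),proj('top',p+r[:,2]*.086),p+r[:,2]*.086,proj('side',[.6021,-.158,.03]))
f=lambda p,u,v,w,h:cv2.resize(cv2.imread(p)[v:v+h,u:u+w],(400,400),interpolation=cv2.INTER_CUBIC)
cv2.imwrite('pics/c4.png',np.hstack([f('pics/t3.png',330,140,100,100),f('pics/s3.png',235,110,80,80)]))"
```

```text
time: 5.05
eef_pos: [0.6007, -0.1557, 0.1526]
eef_rot: [1.0, -0.0, -0.001, -0.001]
force: [0.8, -0.3, -0.8]
opening: 0.0186
grip_force: 78.7
t 5.05 turn [-0.0019  0.0018 -0.0005] shift [0.0015 0.0025 0.0456] pos [ 0.6007 -0.1557  0.1526]
[266.3797799  143.37027963] [390.37770162 187.70740589] [ 0.60044774 -0.15540584  0.06659256] [266.04927454 154.22818543]
```

View pics/c4.png

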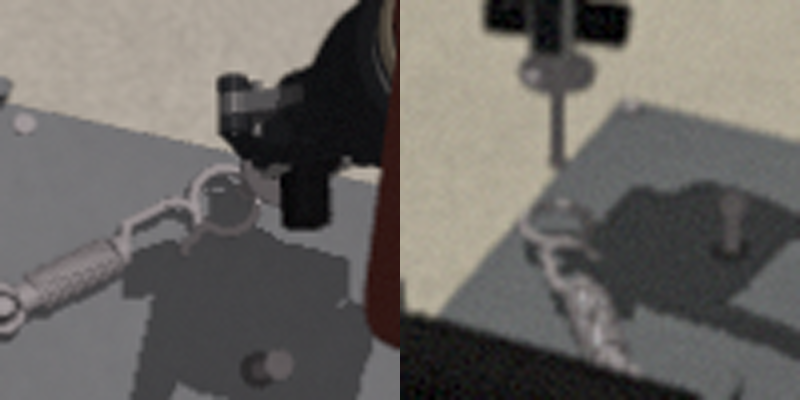

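The tip (side 266.6,142) hangs above the eye (side 266.2,154.2; top 386,190), and its projection agrees with the estimate. Putting the pin down.

```bash
python3 -m jog '[-0.002,0.002,0,0.0015,0.0025,0.015,0,-0.002,0.002,0,0.0015,0.0025,0.03,0,-0.002,0.002,0,0.0015,0.0025,0.045,0,-0.002,0.002,0,0.0015,0.0025,0.045,0,-0.002,0.002,0,0.0015,0.0025,0.045,0]' 80;python3 -c "
from h import *
s=arm.get_state();p=s['eef_pos'];r=R.from_quat(s['eef_rot']).as_matrix();print(s['force'],p+r[:,2]*.086)
pin=np.array([.5413,-.0326]);post=np.array([.510,-.178]);eye=np.array([.6021,-.158])
print(np.linalg.norm(post-pin),np.linalg.norm(eye-pin))
a0=np.degrees(np.arctan2(*(eye-pin)[::-1]));a1=np.degrees(np.arctan2(*(post-pin)[::-1]));print(a0,a1)
for a in(a0,a1+15,a1+8,a1,a1-2):
  for d in(.210,.187,.176): print(round(a,1),d,pin+d*np.array([np.cos(np.radians(a)),np.sin(np.radians(a))]))
go(.6021,-.158,.107,0)"
```

```text
time: 5.78
eef_pos: [0.6045, -0.1593, 0.1108]
eef_rot: [1.0, -0.0, 0.003, 0.002]
force: [0.3, 0.6, -1.0]
opening: 0.0185
grip_force: 78.7
[ 0.25321964  0.55062162 -1.00088812] [ 0.60504861 -0.15953223  0.02476369]
0.14873079707982473 0.13936211823878109
-64.1336432059055 -102.1485685469973
-64.1 0.21 [ 0.63291744 -0.22156096]
-64.1 0.187 [ 0.62288315 -0.20086524]
-64.1 0.176 [ 0.61808414 -0.19096728]
-87.1 0.21 [ 0.55174673 -0.24234   ]
-87.1 0.187 [ 0.55060256 -0.21936847]
-87.1 0.176 [ 0.55005535 -0.20838209]
-94.1 0.21 [ 0.52610798 -0.24204976]
-94.1 0.187 [ 0.52777187 -0.21911003]
-94.1 0.176 [ 0.52856764 -0.20813885]
-102.1 0.21 [ 0.49710606 -0.23789709]
-102.1 0.187 [ 0.50194635 -0.21541217]
-102.1 0.176 [ 0.50426127 -0.20465851]
-104.1 0.21 [ 0.48996822 -0.23622968]
-104.1 0.187 [ 0.49559027 -0.21392738]
-104.1 0.176 [ 0.49827908 -0.20326107]
t 5.78 turn [ 0.002  -0.004  -0.0002] shift [-0.0024 -0.0013  0.0037] pos [ 0.6045 -0.1593  0.1108]
```

```bash
python3 -m jog '[0,-0.002,0,0.006,0.013,0.003,0,0,-0.002,0,0.012,0.026,0.003,0,0,-0.002,0,0.018,0.04,0.003,0,0,-0.002,0,0.024,0.053,0.003,0,0,-0.002,0,0.029,0.063,0.003,0]' 80;python3 -m jog '[0,0,0,0,0,0,0]';python3 -c "
from h import *
s=arm.get_state();p=s['eef_pos'];r=R.from_quat(s['eef_rot']).as_matrix();print(s['force'],p+r[:,2]*.086)
go(.552,-.243,.107,0)
snap('top','pics/t4.png');snap('side','pics/s4.png')
f=lambda p,u,v,w,h:cv2.resize(cv2.imread(p)[v:v+h,u:u+w],(400,400),interpolation=cv2.INTER_CUBIC)
cv2.imwrite('pics/c5.png',np.hstack([f('pics/t4.png',320,140,120,120),f('pics/s4.png',235,110,80,80)]))"
```

```text
time: 6.4
eef_pos: [0.6332, -0.2226, 0.1078]
eef_rot: [1.0, -0.001, 0.001, 0.001]
force: [-2.6, 4.3, -0.9]
opening: 0.0189
grip_force: 78.8
time: 6.52
eef_pos: [0.6334, -0.2228, 0.1079]
eef_rot: [1.0, -0.001, 0.001, 0.001]
force: [-1.5, 4.0, -1.1]
opening: 0.0185
grip_force: 78.8
[-1.47072765  3.98901594 -1.14319689] [ 0.63358089 -0.22296622  0.02189429]
t 6.53 turn [ 0.0015 -0.0015 -0.0008] shift [-0.0814  0.0203  0.0008] pos [ 0.6334 -0.2228  0.1079]
```

View pics/c5.png

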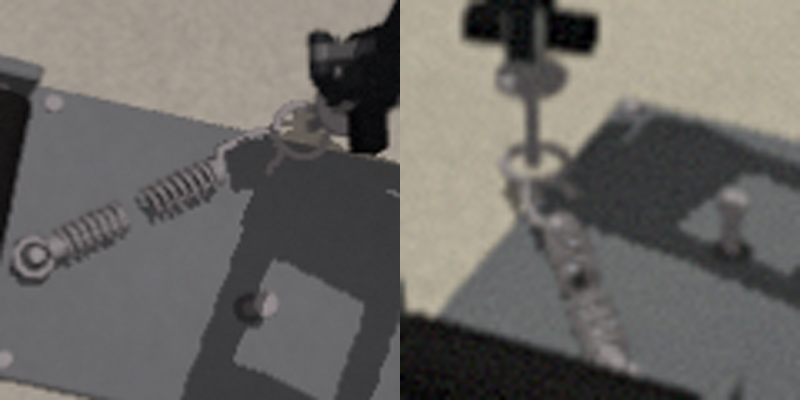

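The pin is through the eye and the spring is stretched, with about 4.3 N pulling towards the fixed pin, as expected. Next is the swing along the arc.

```bash
python3 -m jog '[0,0,0,-0.027,0.0105,0,0,0,0,0,-0.0555,0.0175,0,0,0,0,0,-0.081,0.0205,0,0,0,0,0,-0.1,0.0205,0,0,0,0,0,-0.1,0.0205,0,0]' 80;python3 -c "
from h import *
s=arm.get_state();p=s['eef_pos'];r=R.from_quat(s['eef_rot']).as_matrix();print(s['force'],p+r[:,2]*.086)
go(.497,-.238,.107,0)
print('eyedist',onz('top',410,178.4,.03)-onz('top',330.5,216.7,.035))
snap('top','pics/t5.png');snap('side','pics/s5.png')
f=lambda p,u,v,w,h:cv2.resize(cv2.imread(p)[v:v+h,u:u+w],(400,400),interpolation=cv2.INTER_CUBIC)
cv2.imwrite('pics/c6.png',np.hstack([f('pics/t5.png',320,155,110,110),f('pics/s5.png',255,110,80,80)]))"
```

```text
time: 7.25
eef_pos: [0.5325, -0.2419, 0.108]
eef_rot: [1.0, -0.0, 0.002, 0.001]
force: [0.5, 4.1, -2.1]
opening: 0.0186
grip_force: 78.8
[ 0.46892256  4.1054638  -2.06122802] [ 0.53283557 -0.24209637  0.02199177]
t 7.25 turn [ 0.0014 -0.0022 -0.0006] shift [-0.0355 -0.0039  0.0009] pos [ 0.5325 -0.2419  0.108 ]
eyedist [ 0.08902813 -0.18019845 -0.005     ]
```

View pics/c6.png

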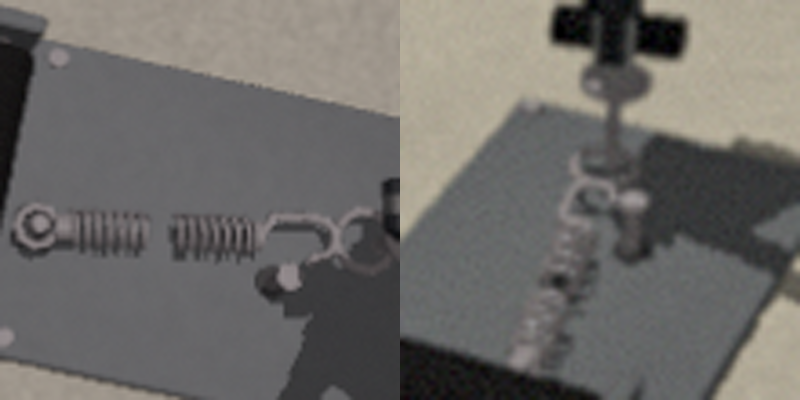

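The hook is beside the post, its mouth in line radially to about 3 mm (post head at 290,275 in the crop, mouth middle at about 290,250). I ease in 2 mm and swing on to the post.

```bash
python3 -m jog '[0,0,0,-0.01,-0.0015,0.001,0,0,0,0,-0.02,-0.0025,0.001,0,0,0,0,-0.028,-0.004,0.001,0,0,0,0,-0.0355,-0.005,0.001,0,0,0,0,-0.0355,-0.005,0.001,0]' 80;python3 -c "
from h import *
s=arm.get_state();p=s['eef_pos'];r=R.from_quat(s['eef_rot']).as_matrix();print(s['force'],p+r[:,2]*.086)
go(.502,-.2135,.107,0)
snap('top','pics/t6.png');snap('side','pics/s6.png')
f=lambda p,u,v,w,h:cv2.resize(cv2.imread(p)[v:v+h,u:u+w],(400,400),interpolation=cv2.INTER_CUBIC)
cv2.imwrite('pics/c7.png',np.hstack([f('pics/t6.png',320,165,110,110),f('pics/s6.png',255,110,80,80)]))"
```

```text
time: 7.98
eef_pos: [0.4974, -0.2377, 0.1069]
eef_rot: [1.0, -0.0, 0.002, 0.002]
force: [0.7, 3.0, -0.4]
opening: 0.0185
grip_force: 78.8
[ 0.72862761  2.95299147 -0.36798894] [ 0.49771156 -0.23794506  0.02094141]
t 7.97 turn [ 0.0019 -0.0021 -0.0005] shift [ 0.0045 -0.0242 -0.0001] pos [ 0.4974 -0.2377  0.1069]
```

View pics/c7.png

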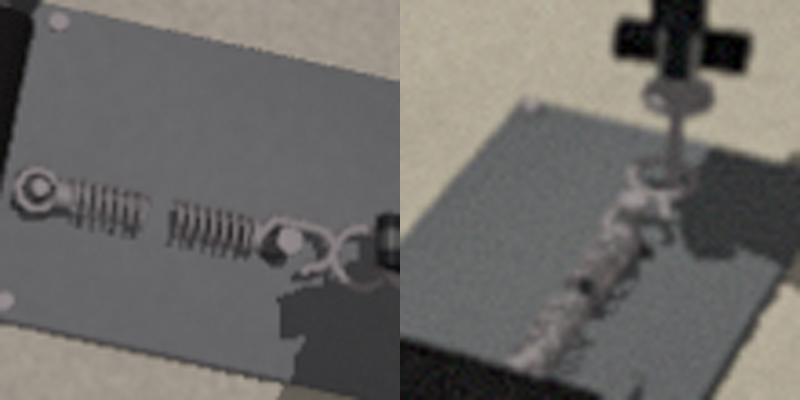

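The post head (290,240 in the crop) now stands inside the hook's mouth, with the closing wire on its far side. Letting the spring draw back.

```bash
python3 -m jog '[0,0,0,0.001,-0.006,0,0,0,0,0,0.002,-0.012,0,0,0,0,0,0.0035,-0.018,0,0,0,0,0,0.005,-0.025,0,0,0,0,0,0.007,-0.033,0,0]' 80;python3 -m jog '[0,0,0,0,0,0,0]'; python3 -c "
from h import *
s=arm.get_state();p=s['eef_pos'];r=R.from_quat(s['eef_rot']).as_matrix();print(s['force'],p+r[:,2]*.086)
snap('top','pics/t7.png');snap('side','pics/s7.png')
f=lambda p,u,v,w,h:cv2.resize(cv2.imread(p)[v:v+h,u:u+w],(400,400),interpolation=cv2.INTER_CUBIC)
cv2.imwrite('pics/c8.png',np.hstack([f('pics/t7.png',320,165,110,110),f('pics/s7.png',255,110,80,80)]))"
```

```text
time: 8.7
eef_pos: [0.505, -0.2051, 0.1068]
eef_rot: [1.0, 0.0, 0.001, 0.003]
force: [0.5, 0.2, -1.3]
opening: 0.0189
grip_force: 78.8
time: 8.82
eef_pos: [0.5049, -0.2046, 0.1066]
eef_rot: [1.0, 0.0, 0.001, 0.002]
force: [-0.5, -0.3, -2.4]
opening: 0.0188
grip_force: 78.8
[-0.51849647 -0.30628479 -2.3769688 ] [ 0.50514614 -0.20491174  0.02064286]
```

View pics/c8.png

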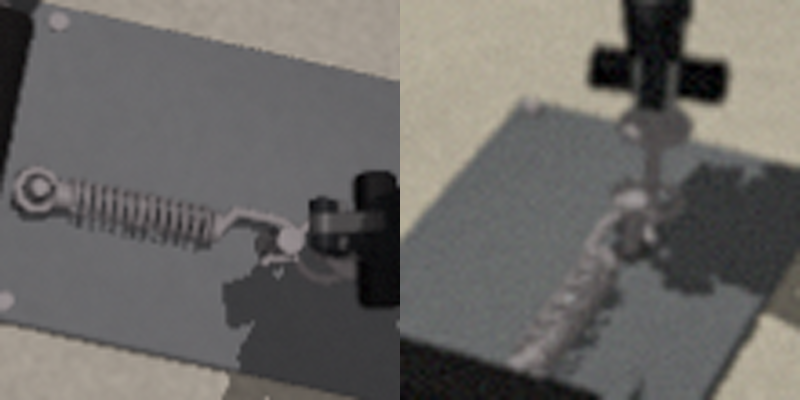

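The hook's bend sits on the post (290,240) and the pull has left the tool, so the spring is hooked. Lifting the pin out.

```bash
python3 -m jog '[0,0,0,0,0,-0.012,0,0,0,0,0,0,-0.025,0,0,0,0,0,0,-0.045,0,0,0,0,0,0,-0.08,0,0,0,0,0,0,-0.113,0]' 80; python3 -c "
from h import *
go(.507,.244,.22,17.9)"
```

```text
time: 9.55
eef_pos: [0.5048, -0.2048, 0.2221]
eef_rot: [1.0, -0.0, 0.002, 0.002]
force: [-0.0, -0.2, -1.6]
opening: 0.0188
grip_force: 78.8
t 9.55 turn [ 0.003  -0.0024 -0.1993] shift [ 1.900e-03 -4.488e-01  3.000e-04] pos [ 0.5048 -0.2048  0.2221]
```

```bash
python3 -m jog '[0,0,-0.2,0.003,-0.45,0,0,0,0,-0.2,0.003,-0.45,0,0,0,0,-0.2,0.003,-0.45,0,0,0,0,-0.2,0.003,-0.45,0,0,0,0,-0.2,0.003,-0.45,0,0]' 80; python3 -c "
from h import *
go(.508,.2455,.222,18)"
```

```text
time: 10.18
eef_pos: [0.5072, 0.1099, 0.2206]
eef_rot: [0.988, 0.156, 0.003, 0.002]
force: [1.7, -0.9, -1.3]
opening: 0.0188
grip_force: 78.9
t 10.18 turn [ 0.0031 -0.0032 -0.0005] shift [ 0.0426 -0.1288 -0.0018] pos [0.5072 0.1099 0.2206]
```

```bash
python3 -m jog '[0.003,-0.003,0,0.0426,-0.129,0,0,0.003,-0.003,0,0.0426,-0.129,0,0,0.003,-0.003,0,0.0426,-0.129,0,0,0.003,-0.003,0,0.0426,-0.129,0,0,0.003,-0.003,0,0.0426,-0.129,0,0]' 80; python3 -c "
from h import *
go(.508,.2455,.0975,18)
s=arm.get_state();p=s['eef_pos'];r=R.from_quat(s['eef_rot']).as_matrix();print(p+r[:,2]*.086)"
```

```text
time: 10.8
eef_pos: [0.5077, 0.2425, 0.2187]
eef_rot: [0.988, 0.156, -0.001, 0.0]
force: [-0.2, 0.5, -1.4]
opening: 0.0188
grip_force: 79.2
t 10.8 turn [ 0.      0.0017 -0.0011] shift [ 0.0015 -0.0028  0.1212] pos [0.5077 0.2425 0.2187]
[0.50748181 0.24243    0.13267778]
```

```bash
python3 -m jog '[0,0,0,0,-0.001,0.02,0,0,0,0,0,-0.001,0.045,0,0,0,0,0,-0.001,0.045,0]' 80; python3 -c "
from h import *
go(.508,.2455,.0975,18)
s=arm.get_state();p=s['eef_pos'];r=R.from_quat(s['eef_rot']).as_matrix();print(p+r[:,2]*.086)
snap('side','pics/s8.png')
for L in (.086,): print(proj('side',p+r[:,2]*L))
cv2.imwrite('pics/c9.png',cv2.resize(cv2.imread('pics/s8.png')[200:305,195:335],(560,420),interpolation=cv2.INTER_CUBIC))"
```

```text
time: 11.18
eef_pos: [0.5044, 0.2429, 0.1694]
eef_rot: [0.988, 0.155, -0.005, 0.001]
force: [-0.3, 0.4, -0.6]
opening: 0.0184
grip_force: 79.1
t 11.18 turn [-0.0004  0.0068 -0.0013] shift [ 0.005  -0.0014  0.0719] pos [0.5044 0.2429 0.1694]
[0.50353836 0.24264668 0.08341946]
[266.22688167 254.91197917]
```

View pics/c9.png

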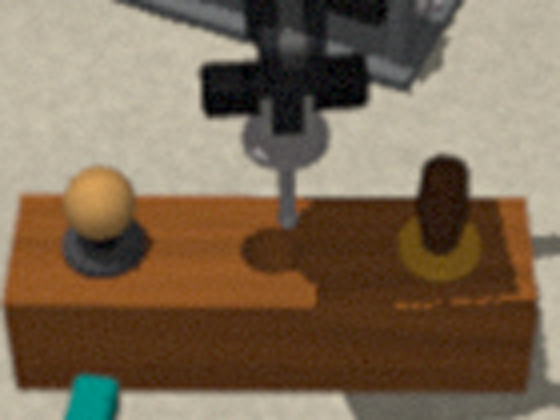

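The hole shows at side (263,262.5) and the tip at (267,255.5). Checking the offset.

```bash
python3 -c "
from h import *
print(onz('side',263,262.3,.066),onz('side',267,254.5,.083))"; python3 -m jog '[0,0,0,0,0,0,0,0,0,0,0,0,0,0]';python3 -c "
from h import *
go(.508,.2455,.0975,18)"
```

```text
[0.50887119 0.24711388 0.066     ] [0.50245541 0.24092095 0.083     ]
time: 11.48
eef_pos: [0.5079, 0.245, 0.1746]
eef_rot: [0.988, 0.156, -0.0, -0.0]
force: [-0.6, 0.4, -2.1]
opening: 0.0186
grip_force: 79.1
t 11.47 turn [-0.0005  0.0003 -0.0004] shift [ 0.0002 -0.0004  0.0771] pos [0.5079 0.245  0.1746]
```

```bash
python3 -m jog '[0,0,0,0.0005,-0.001,0.012,0,0,0,0,0.0005,-0.001,0.027,0,0,0,0,0.0005,-0.001,0.042,0,0,0,0,0.0005,-0.001,0.057,0,0,0,0,0.0005,-0.001,0.07,0]' 80;python3 -m jog '[0,0,0,0,0,0.004,0,0,0,0,0,0,0.006,0,0,0,0,0,0,0.006,0]'; python3 -c "
from h import *
go(.508,.2455,.0975,18)"
```

```text
time: 12.1
eef_pos: [0.5065, 0.2458, 0.1018]
eef_rot: [0.988, 0.156, -0.002, -0.0]
force: [-1.5, 0.7, -2.1]
opening: 0.0186
grip_force: 79.1
time: 12.48
eef_pos: [0.5078, 0.2463, 0.098]
eef_rot: [0.988, 0.156, -0.0, -0.0]
force: [-0.2, -0.2, -2.0]
opening: 0.0187
grip_force: 79.3
t 12.47 turn [-0.0005  0.0004 -0.0002] shift [-0.      0.0008  0.0005] pos [0.5078 0.2463 0.098 ]
```

```bash
python3 -m jog '[0,0,0,0,0,0.001,0,0,0,0,0,0,0.001,0]'; python3 -m jog '[0,0,0,0,0,0.001,0,0,0,0,0,0,0.001,0]';
```

```text
time: 12.72
eef_pos: [0.5079, 0.2463, 0.0977]
eef_rot: [0.988, 0.156, -0.0, -0.0]
force: [-3.0, -0.6, 4.5]
opening: 0.0185
grip_force: 80.0
time: 12.98
eef_pos: [0.5079, 0.2463, 0.0977]
eef_rot: [0.988, 0.156, -0.001, -0.0]
force: [-4.1, -2.3, 10.0]
opening: 0.0188
grip_force: 81.0
```

It rests on the block. Releasing, then rising.

```bash
python3 -m jog '[0,0,0,0,0,-0.001,0.4,0,0,0,0,0,-0.001,0.7,0,0,0,0,0,-0.001,1,0,0,0,0,0,-0.001,1,0,0,0,0,0,-0.001,1]'; python3 -m jog '[0,0,0,0,0,-0.02,1,0,0,0,0,0,-0.05,1,0,0,0,0,0,-0.1,1,0,0,0,0,0,-0.15,1,0,0,0,0,0,-0.2,1]'; python3 -m jog '[0,0,0,-0.15,0.2,-0.05,1,0,0,0,-0.15,0.2,-0.05,1,0,0,0,-0.15,0.2,-0.05,1,0,0,0,-0.15,0.2,-0.05,1,0,0,0,-0.15,0.2,-0.05,1]'; python3 -c "
from h import *
snap('top','pics/t9.png');snap('side','pics/s9.png')
f=lambda p,u,v,w,h:cv2.resize(cv2.imread(p)[v:v+h,u:u+w],(400,300),interpolation=cv2.INTER_CUBIC)
cv2.imwrite('pics/c10.png',np.vstack([np.hstack([f('pics/t9.png',150,192,100,75),f('pics/t9.png',315,180,100,75)]),np.hstack([f('pics/s9.png',195,220,140,105),f('pics/s9.png',245,130,80,60)])]))"
```

```text
time: 13.6
eef_pos: [0.507, 0.246, 0.0962]
eef_rot: [0.988, 0.156, -0.002, -0.0]
force: [-0.1, 0.5, 0.5]
opening: 0.0854
grip_force: 0.0
time: 14.22
eef_pos: [0.5076, 0.246, 0.2999]
eef_rot: [0.988, 0.156, -0.0, -0.0]
force: [0.2, -0.3, 0.4]
opening: 0.0854
grip_force: 0.0
time: 14.85
eef_pos: [0.4265, 0.0065, 0.3496]
eef_rot: [0.988, 0.153, 0.001, 0.001]
force: [-0.0, -0.0, -1.0]
opening: 0.0852
grip_force: 0.0
```

View pics/c10.png

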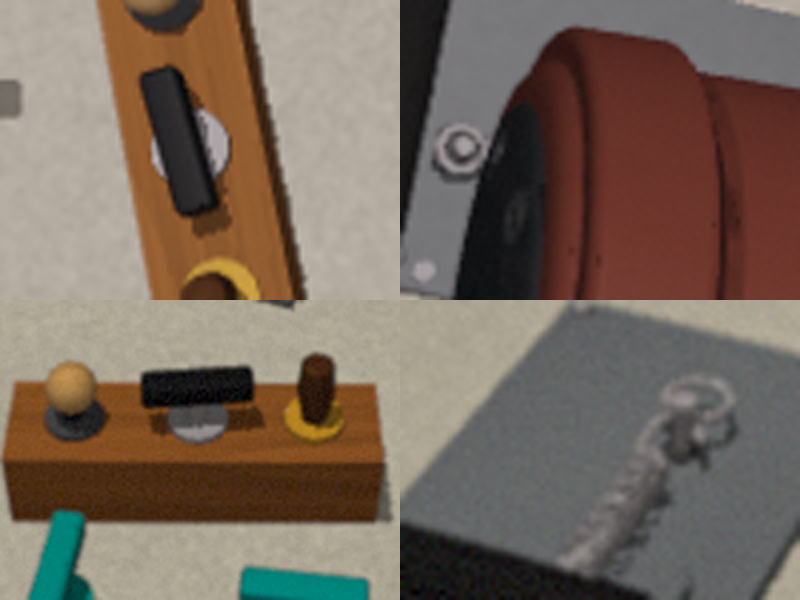

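The puller stands upright in its hole with its collar on the block (crop 180,140 top; 197,385 side). The spring is still hooked on the post (685,395 side), and the gripper is clear. Handing in.

```bash
python3 -m jog '[0,0,0,0,0,0,1,0,0,0,0,0,0,1,0,0,0,0,0,0,1]'; python3 -c "
from plant import arm
print(arm.job_done())"
```

```text
time: 15.32
eef_pos: [0.4268, 0.0105, 0.3462]
eef_rot: [0.988, 0.157, -0.002, -0.0]
force: [0.8, 0.3, -0.6]
opening: 0.0853
grip_force: 0.0
the job is handed in; nothing more can be done
None
```

The spring is hooked on the anchor post, the puller is back upright in the hole it came from, and the job was handed in at about 15.3 s of robot time with the gripper clear of everything.

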